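# Walk the tall carton back into the row

## Robot

A 6-joint arm with a two-finger parallel gripper is mounted at the origin on a cart in front of the work surface, level with it; the furniture and walls round the work are solid. World frame = base frame: x ahead of the robot, y to its left, z up, the work surface at z = 0. Lengths are in m, angles in degrees, forces in N, time in s.
With the tool pointing down it reaches from about 0.4 to 0.825 m from the base axis. Payload 7 kg.
Tool frame: the origin (TCP) lies midway between the tips of the shut fingers; the grasp point (between the pads) lies 19 mm behind it (ctrl.hold_point_z is the distance from the TCP to the grasp point, in m); z points along the fingers, y is the line along which they close (so a half turn about z gives the same grasp; the last joint's range is limited). The gripper opens to 88 mm and grips with 3 to 60 N. Pads are 19 mm wide; open, the fingers measure 130 mm over their backs; the gripper's body (78 mm by 193 mm) begins 47 mm behind the grasp point.
Start: joints at [-46.633, 20.546, 0.682, 0, -70.136, -16.507], TCP at [0.305, -0.602, 0.227] pointing down, gripper open.
Joint ranges: [-176.03, 176.03], [-82.01, 121.73], [-58.28, 71.71], [-173.87, 95.51], [-174.79, -0.11], [-173.66, 173.66]. Speed limits (degrees/s): [136.94, 136.94, 172.46, 180, 180, 180].

## Interface

Orientations are given as [roll, pitch, yaw] about the fixed x, y, z axes, in that order (R = Rz(yaw) Ry(pitch) Rx(roll)).
In Python, from plant import ctrl gives the robot as it stands.
- The arm moves only by the tool apply_moves, never from a script. Its argument "deltas" is a list of rows, each an object with "fingers": the finger opening in mm, from 0 to 87.6; "delta_pos": the shift along the tool's x, y, z in mm, a list of three; "angular": the turn, a rotation vector about the tool's x, y, z in degrees, a list of three. A call has 1 to 10 rows; each row is the pose to reach, as a shift and turn from the pose commanded when the call began, along the tool's axes at that moment; what a row does not reach only later rows make up. A row lasts 1/10 s, in which the tool goes at most 50 mm and 8.59 degrees, less where a joint would pass 70% of its speed; a pose out of reach is approached as far as the arm can. A call with a gripper value outside its range is refused whole. The fingers move at their own pace and stop on an object; the grip force is fixed at half the most. Time passes only in rows, so rows that repeat a pose let the fingers close. It gives the time, the measured TCP pose, the force, the opening and the grip force at its end, in the units of the state.
- ctrl.get_obs(): the state, without advancing time (a new reading comes with each control period).
- ctrl.snapshot(name): name is "side" or "top"; returns the picture (480x640x3 uint8, red, green, blue); there is no depth.
- ctrl.camera_params(name): a dict with "fx", "fy", "cx", "cy" (pixels), "cam_to_world" (4x4, takes a point from camera to world coordinates). Camera axes: x right, y up, looking along -z (the intrinsics and any distortion apply to the point x, -y, -z); pixel columns grow to the right and rows downward; lengths in m; the calibration is good to about 2 mm. A picture is of the moment at which its call begins. camera_params takes no time and is no camera call.
- ctrl.close_job(): hands the job in; it is judged then, once.
The state is a dict: "clock": time; "joint_pos": joint angles; "qvel": joint speeds; "tau": joint torques, N m; "tool_pos": TCP position; "orientation": TCP orientation; "force": force on the tool from outside, world axes, zero at the start; "moment": the same for the moment, N m; "opening": finger opening in m; "gripper_force": force on a finger pad.
Only numpy, scipy, OpenCV 4.12 (cv2) and the standard library are available. Lean on these libraries where they do the work, as an engineer would, in place of code of your own. Each camera call takes 0.05 s, during which the arm holds its last target. There are 200 camera calls.

## Task

The tall slim food carton stands a little in front of the gap between the small white carton and the food tin; walk it back into the row without lifting it off the worktop or shoving its two neighbours. Seen from the robot: tip it onto its left bottom edge and, with that edge staying where it is, swing its right-hand side back into the row and set it down flat; then tip it onto its right bottom edge and, with that edge staying put, swing its left-hand side back too. Leave it standing upright, in line with its two neighbours and midway between them.

Things in the scene. Friction and masses are not known exactly. Their poses are not given: they have to be found in the camera images.
- carton: Tall slim food carton to be walked: 46 mm thick (x), 82 wide (y), 226 tall (z), about 0.4 kg, rigid; grasp across the 46 mm, fingertips 40 mm below the top (above both neighbours). Origin: centre of its underside; x points away from the robot, y left, z up. It starts 38 to 52 mm in front of its place and 9 to 18 mm right of it. Rise little above it: wall cabinets hang 0.62 m over the back.
- left_foot (a point): Middle of the carton's left bottom edge, 41 mm along the carton's +y from its origin, at underside height; the edge runs 46 mm along the carton's x.
- right_foot (a point): Middle of the carton's right bottom edge, 41 mm along the carton's -y from its origin, at underside height.
- place (a point): Where the carton's origin belongs: the point on the worktop midway in the gap between the small white carton and the tin; nothing marks it. x points away from the robot, across the row, y left along the row. It is carried by the small white carton (47 mm thick, 84 wide, 138 tall, loose, 0.5 kg, same axes), whose centre is 140 mm along +y.
- tin: The upright food tin at the right end of the row, 75 mm across, 110 mm tall, loose, 0.48 kg; its centre lies about 136 mm along the place's -y, in line with it. Origin: centre of its underside.
There are look-alikes about, which are no part of the job. Of the things like the carton, leave any that is blue; of the rest the smaller one is meant.

How it is judged:
By the outcome, as a careful person would: the job done as asked, in the order asked, and still so for the second after the job is handed in, with the robot touching nothing.
It also fails if it takes over 38 s, if anything falls off the work surface, if the arm or the gripper's body presses on something with over 40 N, if the wrist force passes 120 N, or if a joint passes its speed limit or range.

## Working session

There is one attempt and no reset: what is moved stays moved. The work goes in short steps, Python scripts to look and compute and a tool call to move; the robot and the scene stay as the last step left them, time stands still between calls to the robot, and variables do not carry over. Pictures are saved under pics/ and viewed, at most 10 in all, crops included, and the job is handed in when it is done.

Besides the shell and the picture viewer there is one more tool, called after "Emit:" as name(argument=value, ...) on one line, values as JSON. apply_moves: Moves the arm, as the interface text tells. Its arguments: {"type":"object","properties":{"deltas":{"type":"array"}},"required":["deltas"]}

```bash
ls; mkdir -p pics; python3 - <<'E'
from plant import ctrl
import cv2,numpy as np
np.set_printoptions(precision=4,suppress=True)
for n in("side","top"):
    im=ctrl.snapshot(n); cv2.imwrite(f"pics/{n}0.png",im[:,:,::-1]); print(n,ctrl.camera_params(n))
print(ctrl.get_obs(), ctrl.hold_point_z)
E
```

```text
pics
side {'fx': 519.7625324802955, 'fy': 519.7625324802955, 'cx': 320.5769102006113, 'cy': 238.6562342456265, 'cam_to_world': array([[ 0.9839, -0.1358,  0.116 ,  0.622 ],
       [ 0.1784,  0.7179, -0.6729, -0.5099],
       [ 0.0081,  0.6828,  0.7306,  0.7994],
       [ 0.    ,  0.    ,  0.    ,  1.    ]])}
top {'fx': 547.3941315621228, 'fy': 547.3941315621228, 'cx': 309.0758469621607, 'cy': 236.44986261812406, 'cam_to_world': array([[ 0.0295,  0.7975, -0.6026, -0.2525],
       [-0.9996,  0.0234, -0.0181,  0.1753],
       [-0.0003,  0.6029,  0.7979,  1.0096],
       [ 0.    ,  0.    ,  0.    ,  1.    ]])}
{'clock': 0.1, 'joint_pos': array([-46.6334,  20.5878,   0.6394,  -0.0169, -70.1371, -16.5096]), 'qvel': array([ 0.0248, -0.1403,  0.1163, -0.0051,  0.0582,  0.1269]), 'tau': array([ -0.0005, -58.4165,  29.3751,   7.0155,   0.0102,  -0.    ]), 'tool_pos': array([ 0.3047, -0.6018,  0.2257]), 'orientation': array([ 179.9135,   -0.0091, -153.1488]), 'force': array([-0.7217,  0.7103,  0.0098]), 'moment': array([-0.0288,  0.0737, -0.0003]), 'gripper_force': 0.0, 'opening': 0.08749657045687534} 0.0188
```

View pics/side0.png

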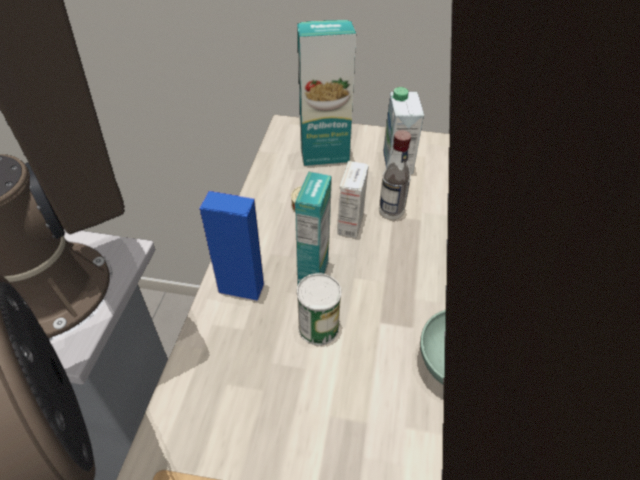

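View pics/top0.png

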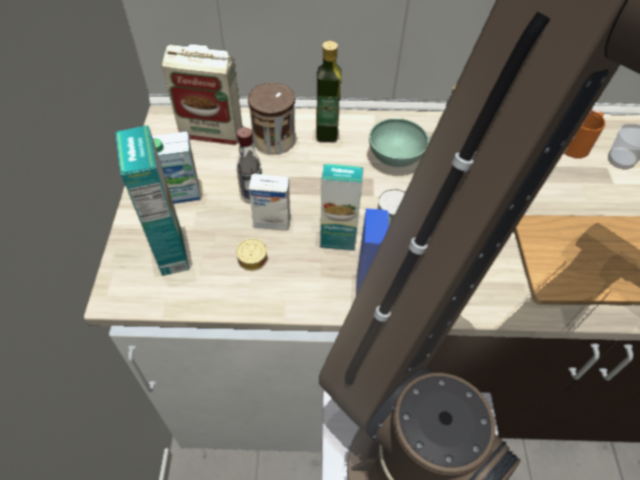

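Side view: the teal/white carton is at about (313,225), the small white carton at (353,200), and the tin at (319,305). There are two look-alikes, a large teal carton at (325,90) and a blue box at (232,245). In the top view the carton is at (341,205), the white carton at (270,202), the tin at (393,200, partly hidden), the large teal carton at (152,200) and the blue box at (373,250). Ruling out the blue box and then the bigger teal one leaves the carton at side (313,225) / top (341,205). I'll confirm that in an enlarged crop.

```bash
python3 - <<'E'
import cv2,numpy as np
a=cv2.imread("pics/side0.png")[155:345,280:380]; b=cv2.imread("pics/top0.png")[155:275,240:420]
a=cv2.resize(a,None,fx=3,fy=3,interpolation=cv2.INTER_CUBIC); b=cv2.resize(b,None,fx=2.75,fy=2.75,interpolation=cv2.INTER_CUBIC)
c=np.zeros((575,800,3),np.uint8); c[:570,:300]=a; c[:b.shape[0],305:305+b.shape[1]]=b[:, :495]
cv2.imwrite("pics/crop0.png",c)
E
```

```text
(no output)
```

View pics/crop0.png

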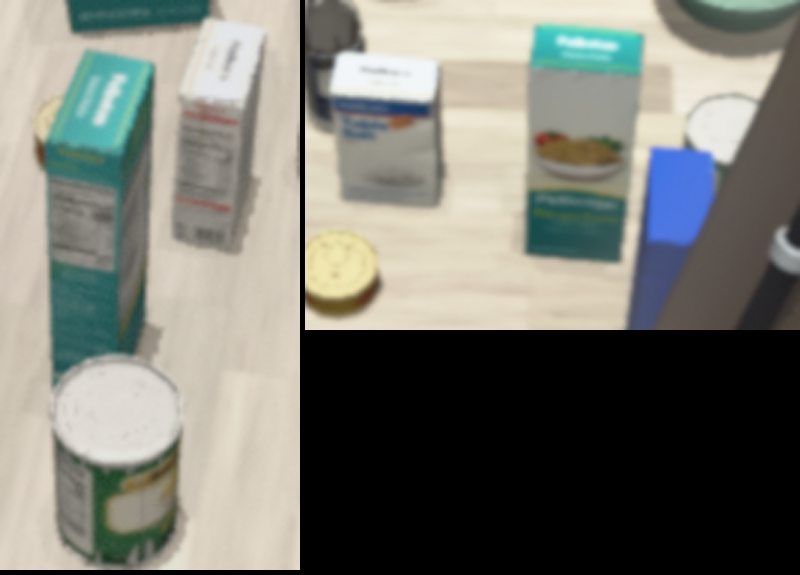

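The crop confirms it: the teal/white carton stands just in front of the gap between the white carton and the green tin. Next I'll cast the corner picks onto their height planes.

```bash
cat > h.py <<'E'
from plant import ctrl
import cv2,numpy as np
np.set_printoptions(precision=4,suppress=True)
def ray(n,p,z):
    c=ctrl.camera_params(n);T=np.array(c["cam_to_world"])
    p=np.atleast_2d(p).astype(float)
    d=np.c_[(p[:,0]-c["cx"])/c["fx"],-(p[:,1]-c["cy"])/c["fy"],-np.ones(len(p))]@T[:3,:3].T
    return (T[:3,3]+d*((z-T[2,3])/d[:,2])[:,None])[:,:2]
S=lambda q:np.c_[280+np.array(q)[:,0]/3,155+np.array(q)[:,1]/3]
Tp=lambda q:np.c_[240+(np.array(q)[:,0]-305)/2.75,155+np.array(q)[:,1]/2.75]
E
python3 - <<'E'
from h import *
def box(name,P):
    P=np.array(P); r=cv2.minAreaRect((P*1000).astype(np.float32)); print(name,P.mean(0),r); print((P*1000).round(1).tolist())
box("carton side",ray("side",S([(65,52),(155,65),(125,160),(47,148)]),.226))
box("carton top",ray("top",Tp([(535,25),(642,32),(638,73),(530,65)]),.226))
print("carton front bottom",ray("top",Tp([(527,258),(620,260)]),0))
box("white side",ray("side",S([(203,20),(267,27),(243,108),(180,97)]),.138))
box("white top",ray("top",Tp([(337,53),(440,60),(438,103),(333,97)]),.138))
print("white front bottom",ray("top",Tp([(340,198),(437,204)]),0))
# tin: mask of lid in side view, white & top
im=cv2.imread("pics/side0.png");hsv=cv2.cvtColor(im,cv2.COLOR_BGR2HSV)
m=((hsv[:,:,1]<30)&(hsv[:,:,2]>150)).astype(np.uint8);m[:270]=0;m[315:]=0;m[:,:290]=0;m[:,350:]=0
cs,_=cv2.findContours(m,0,1);c=max(cs,key=cv2.contourArea);print(cv2.contourArea(c),cv2.boundingRect(c))
P=ray("side",c[:,0,:],.110);print("tin",cv2.minEnclosingCircle((P*1000).astype(np.float32)),cv2.fitEllipse((P*1000).astype(np.float32)))
print("lid pick",ray("side",S([(52,410),(183,410),(117,355),(117,466)]),.11))
E
```

```text
carton side [0.4985 0.1245] ((496.3084411621094, 124.52041625976562), (79.926025390625, 52.4144401550293), 88.22345733642578)
[[471.4, 165.3], [523.7, 163.7], [520.8, 83.8], [478.1, 85.1]]
carton top [0.4985 0.1325] ((498.6624450683594, 132.2228546142578), (77.63446044921875, 40.461360931396484), 85.90699768066406)
[[520.8, 169.4], [516.1, 92.1], [475.8, 96.1], [481.3, 172.4]]
carton front bottom [[0.4755 0.1706]
 [0.4758 0.0939]]
white side [0.5522 0.2785] ((551.7763061523438, 279.3975830078125), (84.1266098022461, 43.16136932373047), 86.20467376708984)
[[532.8, 319.2], [576.1, 319.9], [570.5, 236.0], [529.6, 238.9]]
white top [0.5465 0.2838] ((546.8702392578125, 283.9505615234375), (85.1922378540039, 46.63697814941406), 87.3243637084961)
[[572.2, 325.4], [567.0, 243.3], [521.6, 242.5], [525.4, 324.2]]
white front bottom [[0.5339 0.3309]
 [0.5298 0.248 ]]
1615.5 (295, 270, 55, 45)
tin ((545.5144653320312, 13.040093421936035), 56.135467529296875) ((541.7598876953125, 11.368937492370605), (89.0000228881836, 96.38152313232422), 131.70986938476562)
lid pick [[ 0.4961 -0.0004]
 [ 0.5673  0.013 ]
 [ 0.5244  0.0448]
 [ 0.5382 -0.0306]]
```

```bash
python3 - <<'E'
import cv2,numpy as np
s=cv2.imread("pics/side0.png");t=cv2.imread("pics/top0.png")
def g(im,x,y):  # 50x37 px window x8 = 400x296
    c=cv2.resize(im[y:y+37,x:x+50],(400,296),interpolation=cv2.INTER_CUBIC)
    for k in range(0,50,10): cv2.putText(c,str(x+k),(k*8,8),0,.3,(0,0,255)); cv2.line(c,(k*8+4,9),(k*8+4,14),(0,0,255))
    for k in range(5,37,10): cv2.putText(c,str(y+k),(0,k*8+7),0,.3,(255,0,255))
    return c
c=np.vstack([np.hstack([g(s,295,272),g(s,330,160)]),np.hstack([g(s,292,171),g(t,375,180)])])
cv2.imwrite("pics/z1.png",c)
E
```

```text
(no output)
```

View pics/z1.png

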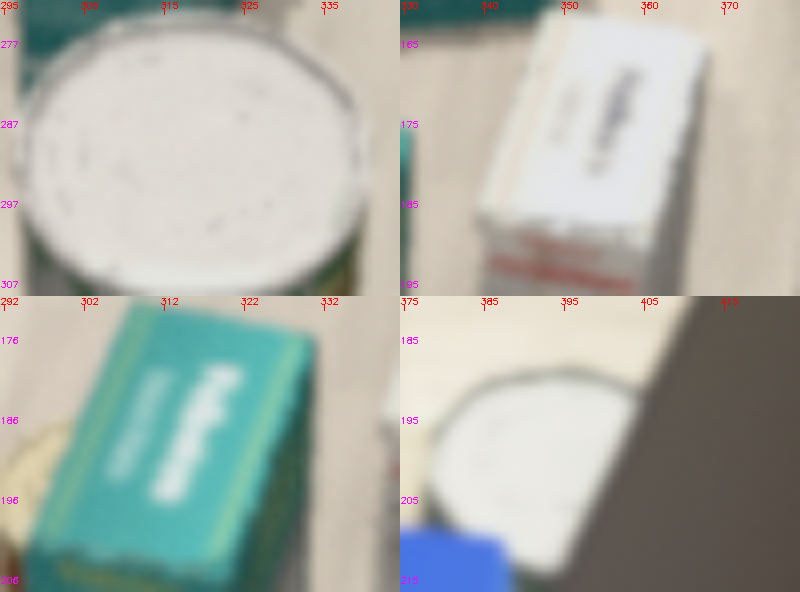

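The tiles show clean outlines for the tin lid (side centre about 319,291), the white carton's top (side about 353,175) and the teal carton's top (side about 313,187). In the top view the tin lid is partly hidden behind the arm. I'll refine the positions from these picks.

```bash
cat >> h.py <<'E'
Z=lambda q,x,y:np.array(q)/8.-.44+[x,y]
def circ(P,r):
    from scipy.optimize import least_squares
    f=least_squares(lambda v:np.hypot(*(P-v[:2]).T)-r,P.mean(0)); return f.x,np.sqrt((f.fun**2).mean())
def box(name,P):
    P=np.array(P); print(name,P.mean(0)*1e3,(P*1000).round(1).tolist())
E
python3 - <<'E'
from h import *
A=Z([(20,155),(50,70),(110,25),(193,8),(280,28),(340,75),(366,150),(362,215),(22,215)],295,272)
D=Z([(28,179),(45,119),(90,86),(160,72),(220,84),(240,97),(35,219)],375,180)
for r in(.0375,.036): print("tin",r,circ(ray("side",A,.11),r),circ(ray("top",D,.11),r))
box("white",ray("side",Z([(140,10),(310,40),(248,240),(78,212)],330,160),.138))
box("carton",ray("side",Z([(133,4),(316,39),(232,284),(25,249)],292,171),.226))
# blue box top corners, top view / side view
print("blue bottom side",ray("side",[(215,294),(262,299)],0),"top at .2",ray("side",[(204,206),(255,211),(205,196),(257,198)],.2))
E
```

```text
tin 0.0375 (array([0.5304, 0.0087]), np.float64(0.0009767282137956566)) (array([0.5267, 0.0124]), np.float64(0.0007870941824432688))
tin 0.036 (array([0.5302, 0.0099]), np.float64(0.001534033937169082)) (array([0.5283, 0.0136]), np.float64(0.0012937759609621753))
white [550.746  280.4726] [[531.2, 321.7], [574.9, 317.9], [569.2, 239.9], [527.7, 242.3]]
carton [499.3104 129.236 ] [[481.7, 170.7], [522.2, 166.6], [518.2, 88.6], [475.2, 90.9]]
blue bottom side [[0.3227 0.0465]
 [0.4138 0.0516]] top at .2 [[0.3219 0.0795]
 [0.4087 0.0837]
 [0.3154 0.1035]
 [0.4037 0.1152]]
```

```bash
cat >> h.py <<'E'
from scipy.spatial.transform import Rotation as Rn
def pose(p,rpy): T=np.eye(4);T[:3,:3]=Rn.from_euler("xyz",rpy,degrees=True).as_matrix();T[:3,3]=p;return T
def delta(T0,T1):
    D=np.linalg.inv(T0)@T1
    print("pos",(D[:3,3]*1e3).round(1).tolist(),"ang",Rn.from_matrix(D[:3,:3]).as_rotvec(degrees=True).round(2).tolist())
    return D
def apply(T0,pos,ang):
    D=np.eye(4);D[:3,3]=np.array(pos)/1e3;D[:3,:3]=Rn.from_rotvec(ang,degrees=True).as_matrix();return T0@D
E
python3 - <<'E'
from h import *
T0=pose([.305,-.602,.227],[180,0,-153.15])
delta(T0,pose([.315,-.56,.29],[180,0,-150]))
delta(T0,pose([.42,-.16,.29],[180,0,-94]))
delta(T0,pose([.499,.131,.285],[180,0,-94]))
E
```

```text
pos [-27.9, 33.0, -63.0] ang [0.0, 0.0, -3.15]
pos [-302.2, 342.4, -63.0] ang [0.0, 0.0, -59.15]
pos [-504.1, 566.4, -58.0] ang [0.0, 0.0, -59.15]
```

Emit:
apply_moves(deltas=[{"fingers": 87,"delta_pos": [-10,12,-40],"angular": [0,0,-3]},{"fingers": 87,"delta_pos": [-28,33,-63],"angular": [0,0,-8]},{"fingers": 87,"delta_pos": [-60,68,-63],"angular": [0,0,-15]},{"fingers": 87,"delta_pos": [-90,102,-63],"angular": [0,0,-22]},{"fingers": 87,"delta_pos": [-122,138,-63],"angular": [0,0,-29]},{"fingers": 87,"delta_pos": [-154,174,-63],"angular": [0,0,-36]},{"fingers": 87,"delta_pos": [-186,210,-63],"angular": [0,0,-43]},{"fingers": 87,"delta_pos": [-218,246,-63],"angular": [0,0,-50]},{"fingers": 87,"delta_pos": [-250,282,-63],"angular": [0,0,-57]},{"fingers": 87,"delta_pos": [-282,318,-63],"angular": [0,0,-59.15]}])

```text
clock: 1.1
tool_pos: [0.4127, -0.1892, 0.2896]
orientation: [-180.0, 0.0, -93.7]
force: [1.2, 0.6, 0.1]
opening: 0.0872
gripper_force: 0.0
```

Emit:
apply_moves(deltas=[{"fingers": 87,"delta_pos": [-40,-8,0],"angular": [0,0,0]},{"fingers": 87,"delta_pos": [-80,-16,0],"angular": [0,0,0]},{"fingers": 87,"delta_pos": [-125,-25,0],"angular": [0,0,0]},{"fingers": 87,"delta_pos": [-170,-33,0],"angular": [0,0,0]},{"fingers": 87,"delta_pos": [-215,-42,0],"angular": [0,0,0]},{"fingers": 87,"delta_pos": [-260,-51,0],"angular": [0,0,0]},{"fingers": 87,"delta_pos": [-295,-58,3],"angular": [0,0,0]},{"fingers": 87,"delta_pos": [-325,-64,5],"angular": [0,0,0]},{"fingers": 87,"delta_pos": [-325,-64,5],"angular": [0,0,0]}])

```text
clock: 2.0
tool_pos: [0.4997, 0.1316, 0.2833]
orientation: [179.9, -0.0, -93.8]
force: [0.1, -0.1, 0.2]
opening: 0.087
gripper_force: 0.0
```

```bash
python3 - <<'E'
from h import *
o=ctrl.get_obs();print(o["tool_pos"],o["orientation"],o["joint_pos"])
s=ctrl.snapshot("side")[:,:,::-1];t=ctrl.snapshot("top")[:,:,::-1]
cv2.imwrite("pics/s2.png",s);cv2.imwrite("pics/t2.png",t)
c=np.hstack([cv2.resize(s[20:220,230:430],(400,400)),cv2.resize(t[60:260,240:440],(400,400))]);cv2.imwrite("pics/c2.png",c)
E
```

```text
[0.4997 0.1316 0.2833] [179.9123  -0.0465 -93.8325] [ 36.5298   3.6089 -13.6863  -0.0224 -72.8017 -40.3557]
```

View pics/c2.png

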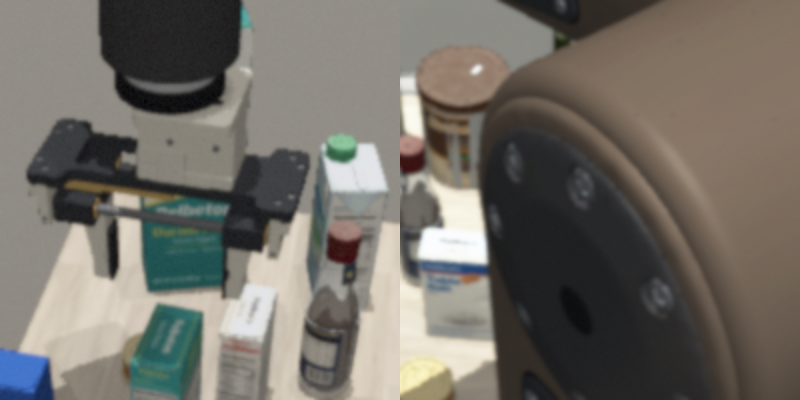

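```bash
python3 - <<'E'
from h import *
q=np.array([(93,273),(118,278),(222,291),(243,296)])/2.+[230,20]-.25
print(ray("side",q,.283))
print("bottle",ray("side",[(395,213)],0))
E
```

```text
[[0.4385 0.1296]
 [0.4594 0.1271]
 [0.543  0.1266]
 [0.56   0.1236]]
bottle [[0.6429 0.3334]]
```

The picture shows the open fingers straddling the carton top centrally, with the finger midpoint at x ≈ 0.500, matching the carton. I'll lower and close.

Emit:
apply_moves(deltas=[{"fingers": 87,"delta_pos": [0,0,30],"angular": [0,0,0]},{"fingers": 87,"delta_pos": [0,0,60],"angular": [0,0,0]},{"fingers": 87,"delta_pos": [0,0,90],"angular": [0,0,0]},{"fingers": 87,"delta_pos": [0,0,110],"angular": [0,0,0]},{"fingers": 87,"delta_pos": [0,0,117],"angular": [0,0,0]},{"fingers": 70,"delta_pos": [0,0,117],"angular": [0,0,0]},{"fingers": 60,"delta_pos": [0,0,117],"angular": [0,0,0]},{"fingers": 50,"delta_pos": [0,0,117],"angular": [0,0,0]},{"fingers": 38,"delta_pos": [0,0,117],"angular": [0,0,0]},{"fingers": 38,"delta_pos": [0,0,117],"angular": [0,0,0]}])

```text
clock: 3.1
tool_pos: [0.4995, 0.1289, 0.1682]
orientation: [-180.0, 0.0, -94.0]
force: [0.9, 1.0, 1.0]
opening: 0.0528
gripper_force: 0.0
```

Emit:
apply_moves(deltas=[{"fingers": 38,"delta_pos": [0,0,0],"angular": [0,0,0]},{"fingers": 38,"delta_pos": [0,0,0],"angular": [0,0,0]},{"fingers": 38,"delta_pos": [0,0,0],"angular": [0,0,0]}])

```text
clock: 3.4
tool_pos: [0.4993, 0.1288, 0.1679]
orientation: [-180.0, 0.0, -94.0]
force: [-2.0, 0.7, 4.4]
opening: 0.0461
gripper_force: 29.8
```

```bash
python3 - <<'E'
from h import *
T=pose([.305,-.602,.227],[180,0,-153.15]);T=apply(T,[-282,318,-63],[0,0,-59.15]);T=apply(T,[-325,-64,5],[0,0,0]);T=apply(T,[0,0,117],[0,0,0])
print(T); np.save("T.npy",T)
o=ctrl.get_obs();print(o["tool_pos"],o["orientation"],o["force"],o["moment"],o["opening"],o["gripper_force"])
s=ctrl.snapshot("side")[:,:,::-1];t=ctrl.snapshot("top")[:,:,::-1]
cv2.imwrite("pics/s3.png",s);cv2.imwrite("pics/t3.png",t)
E
```

```text
[[-0.0698 -0.9976 -0.      0.4995]
 [-0.9976  0.0698  0.      0.1288]
 [-0.      0.     -1.      0.168 ]
 [ 0.      0.      0.      1.    ]]
[0.4993 0.1288 0.1679] [-179.9941    0.003   -93.9818] [-2.0417  0.6581  4.3915] [ 0.1377  0.9832 -0.0237] 0.0460614190465044 29.822528958320618
```

```bash
cat >> h.py <<'E'
def walk(T,foot,side,rowyaw,steps,drift=np.zeros(3)):
    """T grip pose carton upright with yaw rowyaw; side +1 left foot; steps (tilt,swing,dz mm, drift fraction)"""
    ex=np.array([np.cos(np.radians(rowyaw)),np.sin(np.radians(rowyaw)),0]); out=[]
    for t,a,dz,f in steps:
        R=Rn.from_rotvec([0,0,a],degrees=True)*Rn.from_rotvec(-side*t*ex,degrees=True)
        W=np.eye(4);W[:3,:3]=R.as_matrix();W[:3,3]=foot-R.as_matrix()@foot+drift*f+[0,0,dz/1e3]
        out.append(W@T)
    return out
E
python3 - <<'E'
from h import *
T=np.load("T.npy"); L=np.array([.4993+.0029,.1295+.0409,0]); dr=.002*np.array([.07,.998,0])
P=walk(T,L,1,-4,[(t,0,-min(1,t/3),0) for t in(1.5,3,4.5,6,7.5,8.5)],dr); 
for p in P: delta(T,p)
print()
Q=walk(T,L,1,-4,[(8.5,a,-1,a/29) for a in np.arange(1,11)*2.9],dr)
for p in Q: delta(P[-1],p)
E
```

```text
pos [-4.4, 0.0, -0.5] ang [0.0, 1.5, 0.0]
pos [-8.8, 0.0, -1.0] ang [0.0, 3.0, 0.0]
pos [-13.3, -0.0, -1.8] ang [0.0, 4.5, 0.0]
pos [-17.8, 0.0, -2.4] ang [0.0, 6.0, 0.0]
pos [-22.3, 0.0, -3.0] ang [0.0, 7.5, 0.0]
pos [-25.3, -0.0, -3.3] ang [0.0, 8.5, 0.0]

pos [-0.2, -0.8, -0.0] ang [0.43, -0.0, -2.87]
pos [-0.5, -1.7, -0.1] ang [0.86, -0.0, -5.74]
pos [-0.8, -2.5, -0.1] ang [1.29, -0.0, -8.6]
pos [-1.2, -3.3, -0.2] ang [1.71, -0.0, -11.47]
pos [-1.6, -4.1, -0.2] ang [2.14, -0.0, -14.34]
pos [-2.0, -4.9, -0.3] ang [2.57, -0.0, -17.21]
pos [-2.5, -5.7, -0.4] ang [3.0, -0.0, -20.08]
pos [-3.0, -6.4, -0.4] ang [3.43, -0.0, -22.95]
pos [-3.5, -7.2, -0.5] ang [3.86, -0.0, -25.81]
pos [-4.1, -7.9, -0.6] ang [4.29, -0.0, -28.68]
```

Emit:
apply_moves(deltas=[{"fingers": 38,"delta_pos": [-4.4,0,-0.5],"angular": [0,1.5,0]},{"fingers": 38,"delta_pos": [-8.8,0,-1],"angular": [0,3,0]},{"fingers": 38,"delta_pos": [-13.3,0,-1.8],"angular": [0,4.5,0]},{"fingers": 38,"delta_pos": [-17.8,0,-2.4],"angular": [0,6,0]},{"fingers": 38,"delta_pos": [-22.3,0,-3],"angular": [0,7.5,0]},{"fingers": 38,"delta_pos": [-25.3,0,-3.3],"angular": [0,8.5,0]},{"fingers": 38,"delta_pos": [-25.3,0,-3.3],"angular": [0,8.5,0]},{"fingers": 38,"delta_pos": [-25.3,0,-3.3],"angular": [0,8.5,0]}])

```text
clock: 4.3
tool_pos: [0.501, 0.1537, 0.1719]
orientation: [-180.0, -8.6, -93.9]
force: [-4.5, -2.2, 12.6]
opening: 0.0463
gripper_force: 29.9
```

```bash
python3 - <<'E'
from h import *
T=apply(np.load("T.npy"),[-25.3,0,-3.3],[0,8.5,0]);np.save("T1.npy",T);print(T[:3,3])
o=ctrl.get_obs();print(o["clock"],o["tool_pos"],o["orientation"],o["force"],o["moment"])
s=ctrl.snapshot("side")[:,:,::-1];cv2.imwrite("pics/s4.png",s)
s0=cv2.imread("pics/s3.png")
cv2.imwrite("pics/c4.png",np.hstack([cv2.resize(x[160:310,270:400],(390,450),interpolation=cv2.INTER_CUBIC) for x in(s0,s)]))
E
```

```text
[0.5013 0.1541 0.1713]
4.3 [0.501  0.1537 0.1719] [-179.9913   -8.5766  -93.9357] [-4.5104 -2.2454 12.5668] [-0.6394  2.2215 -0.1775]
```

View pics/c4.png

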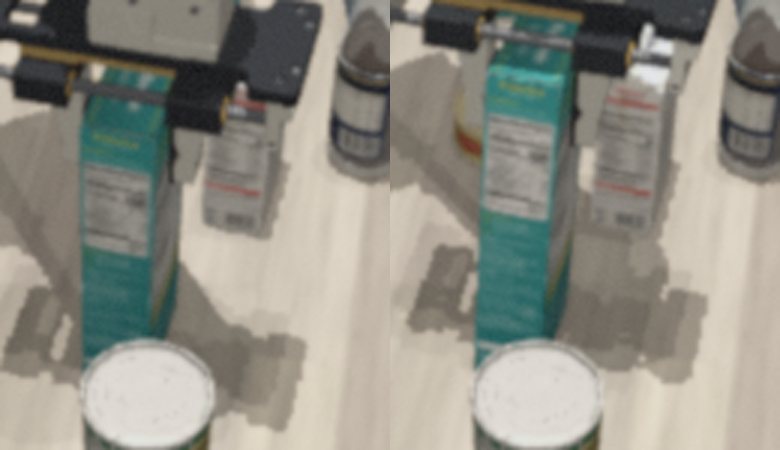

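The carton is tipped about 8.5° onto its left edge, the edge is firmly loaded, and the white carton and tin are untouched. Now the swing.

Emit:
apply_moves(deltas=[{"fingers": 38,"delta_pos": [-0.2,-0.8,0],"angular": [0.43,0,-2.87]},{"fingers": 38,"delta_pos": [-0.5,-1.7,-0.1],"angular": [0.86,0,-5.74]},{"fingers": 38,"delta_pos": [-0.8,-2.5,-0.1],"angular": [1.29,0,-8.6]},{"fingers": 38,"delta_pos": [-1.2,-3.3,-0.2],"angular": [1.71,0,-11.47]},{"fingers": 38,"delta_pos": [-1.6,-4.1,-0.2],"angular": [2.14,0,-14.34]},{"fingers": 38,"delta_pos": [-2.0,-4.9,-0.3],"angular": [2.57,0,-17.21]},{"fingers": 38,"delta_pos": [-2.5,-5.7,-0.4],"angular": [3.0,0,-20.08]},{"fingers": 38,"delta_pos": [-3.0,-6.4,-0.4],"angular": [3.43,0,-22.95]},{"fingers": 38,"delta_pos": [-3.5,-7.2,-0.5],"angular": [3.86,0,-25.81]},{"fingers": 38,"delta_pos": [-4.1,-7.9,-0.6],"angular": [4.29,0,-28.68]}])

```text
clock: 5.35
tool_pos: [0.5103, 0.1575, 0.172]
orientation: [-179.9, -8.6, -64.9]
force: [-0.2, -1.4, 7.0]
opening: 0.0462
gripper_force: 29.9
```

```bash
python3 - <<'E'
from h import *
T=np.load("T.npy");T2=apply(np.load("T1.npy"),[-4.1,-7.9,-.6],[4.29,0,-28.68]);np.save("T2.npy",T2)
o=ctrl.get_obs();print(o["tool_pos"],T2[:3,3],o["orientation"],o["force"],o["moment"])
L=np.array([.4993+.0029,.1295+.0409,0]); dr=.002*np.array([.07,.998,0])
for p in walk(T,L,1,-4,[(t,29,-t/8.5,1) for t in(7,5.5,4,2.5,1,0)],dr): D=delta(T2,p)
np.save("T3.npy",T2@D); print((T2@D)[:3,3])
E
```

```text
[0.5103 0.1575 0.172 ] [0.5094 0.1576 0.1713] [-179.8939   -8.5592  -64.8525] [-0.2263 -1.3681  6.9693] [-0.6395  0.1729 -0.1079]
pos [4.4, -0.0, 1.0] ang [-0.0, -1.5, -0.0]
pos [8.8, -0.0, 2.0] ang [-0.0, -3.0, -0.0]
pos [13.1, -0.0, 3.2] ang [-0.0, -4.5, -0.0]
pos [17.5, -0.0, 4.6] ang [-0.0, -6.0, -0.0]
pos [21.7, -0.0, 6.0] ang [-0.0, -7.5, -0.0]
pos [24.5, -0.0, 7.0] ang [-0.0, -8.5, -0.0]
[0.5201 0.1347 0.168 ]
```

Emit:
apply_moves(deltas=[{"fingers": 38,"delta_pos": [4.4,0,1],"angular": [0,-1.5,0]},{"fingers": 38,"delta_pos": [8.8,0,2],"angular": [0,-3,0]},{"fingers": 38,"delta_pos": [13.1,0,3.2],"angular": [0,-4.5,0]},{"fingers": 38,"delta_pos": [17.5,0,4.6],"angular": [0,-6,0]},{"fingers": 38,"delta_pos": [21.7,0,6],"angular": [0,-7.5,0]},{"fingers": 38,"delta_pos": [24.5,0,7],"angular": [0,-8.5,0]},{"fingers": 38,"delta_pos": [24.5,0,7],"angular": [0,-8.5,0]},{"fingers": 38,"delta_pos": [24.5,0,7],"angular": [0,-8.5,0]}])

```text
clock: 6.15
tool_pos: [0.5204, 0.1346, 0.1677]
orientation: [-179.9, -0.0, -65.0]
force: [1.2, -1.5, 1.6]
opening: 0.0461
gripper_force: 29.9
```

```bash
python3 - <<'E'
from h import *
T2=np.load("T2.npy");T3=apply(T2,[24.5,0,7],[0,-8.5,0]);np.save("T3.npy",T3)
o=ctrl.get_obs();print(o["tool_pos"],T3[:3,3],o["orientation"],o["force"],o["moment"])
s=ctrl.snapshot("side")[:,:,::-1];t=ctrl.snapshot("top")[:,:,::-1];cv2.imwrite("pics/s5.png",s);cv2.imwrite("pics/t5.png",t)
cv2.imwrite("pics/c5.png",np.hstack([cv2.resize(s[160:350,280:380],(300,570),interpolation=cv2.INTER_CUBIC),cv2.resize(t[140:283,240:364],(496,570),interpolation=cv2.INTER_CUBIC)]))
E
```

```text
[0.5204 0.1346 0.1677] [0.5201 0.1348 0.168 ] [-179.9476   -0.0397  -65.0173] [ 1.2389 -1.4831  1.6403] [-0.4249 -0.7427 -0.0947]
```

View pics/c5.png

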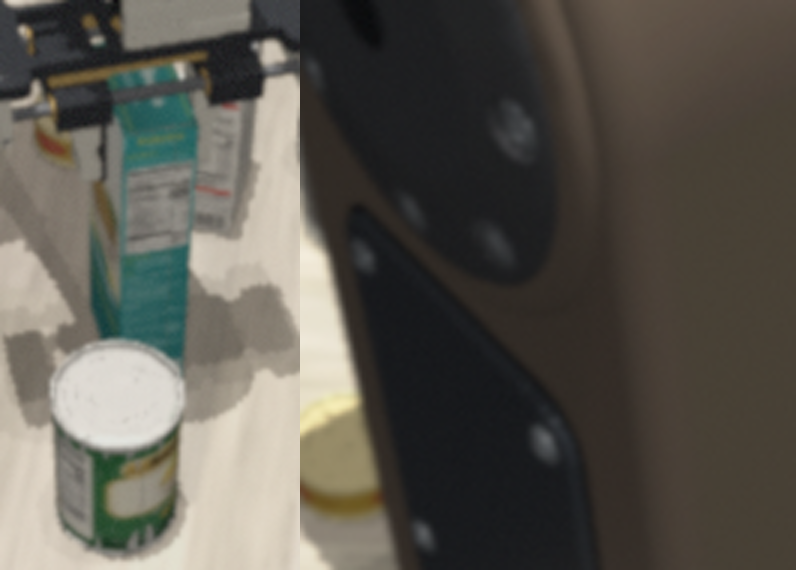

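The carton is set down flat and turned about 29°, with its right side back. The tin, at crop (117,395), hasn't moved. Now the second half, on the right edge.

```bash
python3 - <<'E'
from h import *
T=np.load("T3.npy"); F=np.array([.5377,.0974,0]); dr=.0025*np.array([.07,.998,0])
P=walk(T,F,-1,25,[(t,0,-min(1,t/3),0) for t in(1.5,3,4.5,6,7.5,8.5)],dr)
for p in P: D=delta(T,p)
T4=apply(T,D[:3,3].round(4)*1e3,[0,-8.5,0]);np.save("T4.npy",T4);print()
Q=walk(T,F,-1,25,[(8.5,-a,-1,a/29) for a in np.arange(1,11)*2.9],dr)
for p in Q: D=delta(T4,p)
T5=T4@D;np.save("T5.npy",T5);print()
for p in walk(T,F,-1,25,[(t,-29,-t/8.5,1) for t in(7,5.5,4,2.5,1,0)],dr): D=delta(T5,p)
np.save("T6.npy",T5@D); print((T5@D)[:3,3])
E
```

```text
pos [4.4, -0.0, -0.5] ang [-0.0, -1.5, 0.0]
pos [8.8, -0.0, -0.9] ang [-0.0, -3.0, 0.0]
pos [13.3, -0.0, -1.7] ang [-0.0, -4.5, 0.0]
pos [17.8, -0.0, -2.4] ang [-0.0, -6.0, 0.0]
pos [22.3, -0.0, -3.0] ang [-0.0, -7.5, 0.0]
pos [25.3, -0.0, -3.3] ang [-0.0, -8.5, 0.0]

pos [-0.2, -0.9, 0.1] ang [0.43, 0.0, 2.87]
pos [-0.4, -1.9, 0.1] ang [0.86, 0.0, 5.74]
pos [-0.5, -2.8, 0.1] ang [1.29, 0.0, 8.6]
pos [-0.6, -3.7, 0.1] ang [1.71, 0.0, 11.47]
pos [-0.6, -4.6, 0.1] ang [2.14, 0.0, 14.34]
pos [-0.6, -5.5, 0.1] ang [2.57, 0.0, 17.21]
pos [-0.6, -6.4, 0.1] ang [3.0, 0.0, 20.08]
pos [-0.5, -7.3, 0.1] ang [3.43, 0.0, 22.95]
pos [-0.4, -8.2, 0.1] ang [3.86, 0.0, 25.81]
pos [-0.3, -9.0, 0.1] ang [4.29, 0.0, 28.68]

pos [-4.4, 0.0, 1.0] ang [0.0, 1.5, -0.0]
pos [-8.8, 0.0, 2.0] ang [0.0, 3.0, -0.0]
pos [-13.1, 0.0, 3.2] ang [0.0, 4.5, -0.0]
pos [-17.4, 0.0, 4.5] ang [0.0, 6.0, -0.0]
pos [-21.7, 0.0, 6.0] ang [0.0, 7.5, -0.0]
pos [-24.5, 0.0, 7.0] ang [0.0, 8.5, -0.0]
[0.5406 0.1411 0.168 ]
```

Emit:
apply_moves(deltas=[{"fingers": 38,"delta_pos": [4.4,0,-0.5],"angular": [0,-1.5,0]},{"fingers": 38,"delta_pos": [8.8,0,-1],"angular": [0,-3,0]},{"fingers": 38,"delta_pos": [13.3,0,-1.8],"angular": [0,-4.5,0]},{"fingers": 38,"delta_pos": [17.8,0,-2.4],"angular": [0,-6,0]},{"fingers": 38,"delta_pos": [22.3,0,-3],"angular": [0,-7.5,0]},{"fingers": 38,"delta_pos": [25.3,0,-3.3],"angular": [0,-8.5,0]},{"fingers": 38,"delta_pos": [25.3,0,-3.3],"angular": [0,-8.5,0]},{"fingers": 38,"delta_pos": [25.3,0,-3.3],"angular": [0,-8.5,0]}])

```text
clock: 7.05
tool_pos: [0.5306, 0.1121, 0.1713]
orientation: [-180.0, 8.5, -65.0]
force: [-0.4, 1.4, 5.5]
opening: 0.0461
gripper_force: 30.0
```

Emit:
apply_moves(deltas=[{"fingers": 38,"delta_pos": [-0.2,-0.9,0.1],"angular": [0.43,0,2.87]},{"fingers": 38,"delta_pos": [-0.4,-1.9,0.1],"angular": [0.86,0,5.74]},{"fingers": 38,"delta_pos": [-0.5,-2.8,0.1],"angular": [1.29,0,8.6]},{"fingers": 38,"delta_pos": [-0.6,-3.7,0.1],"angular": [1.71,0,11.47]},{"fingers": 38,"delta_pos": [-0.6,-4.6,0.1],"angular": [2.14,0,14.34]},{"fingers": 38,"delta_pos": [-0.6,-5.5,0.1],"angular": [2.57,0,17.21]},{"fingers": 38,"delta_pos": [-0.6,-6.4,0.1],"angular": [3.0,0,20.08]},{"fingers": 38,"delta_pos": [-0.5,-7.3,0.1],"angular": [3.43,0,22.95]},{"fingers": 38,"delta_pos": [-0.4,-8.2,0.1],"angular": [3.86,0,25.81]},{"fingers": 38,"delta_pos": [-0.3,-9.0,0.1],"angular": [4.29,0,28.68]}])

```text
clock: 8.05
tool_pos: [0.5384, 0.1159, 0.1712]
orientation: [-180.0, 8.5, -94.1]
force: [-1.6, -1.0, 5.5]
opening: 0.0463
gripper_force: 30.0
```

Emit:
apply_moves(deltas=[{"fingers": 38,"delta_pos": [-4.4,0,1],"angular": [0,1.5,0]},{"fingers": 38,"delta_pos": [-8.8,0,2],"angular": [0,3,0]},{"fingers": 38,"delta_pos": [-13.1,0,3.2],"angular": [0,4.5,0]},{"fingers": 38,"delta_pos": [-17.4,0,4.5],"angular": [0,6,0]},{"fingers": 38,"delta_pos": [-21.7,0,6],"angular": [0,7.5,0]},{"fingers": 38,"delta_pos": [-24.5,0,7],"angular": [0,8.5,0]},{"fingers": 38,"delta_pos": [-24.5,0,7],"angular": [0,8.5,0]},{"fingers": 38,"delta_pos": [-24.5,0,7],"angular": [0,8.5,0]}])

```text
clock: 8.85
tool_pos: [0.5401, 0.141, 0.1678]
orientation: [180.0, -0.1, -93.9]
force: [-0.2, -2.6, 5.1]
opening: 0.0461
gripper_force: 30.0
```

```bash
python3 - <<'E'
from h import *
o=ctrl.get_obs();print(o["clock"],o["tool_pos"],o["orientation"],o["force"],o["moment"],np.load("T6.npy")[:3,3])
s=ctrl.snapshot("side")[:,:,::-1];cv2.imwrite("pics/s6.png",s)
cv2.imwrite("pics/c6.png",cv2.resize(s[155:345,270:390],(378,600),interpolation=cv2.INTER_CUBIC))
E
```

```text
8.85 [0.5401 0.141  0.1678] [179.998   -0.0702 -93.9218] [-0.2311 -2.5673  5.0819] [-0.8822  0.0826 -0.0322] [0.5406 0.1411 0.168 ]
```

View pics/c6.png

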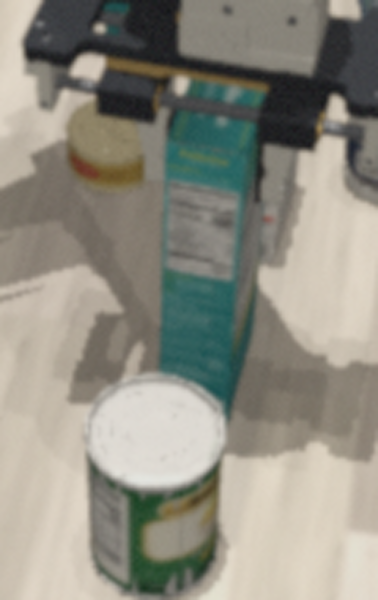

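The carton stands flat in the row between its neighbours. I'll release it and rise.

Emit:
apply_moves(deltas=[{"fingers": 50,"delta_pos": [0,0,0],"angular": [0,0,0]},{"fingers": 65,"delta_pos": [0,0,0],"angular": [0,0,0]},{"fingers": 80,"delta_pos": [0,0,0],"angular": [0,0,0]},{"fingers": 80,"delta_pos": [0,0,0],"angular": [0,0,0]},{"fingers": 80,"delta_pos": [0,0,0],"angular": [0,0,0]},{"fingers": 80,"delta_pos": [0,0,-25],"angular": [0,0,0]},{"fingers": 80,"delta_pos": [0,0,-60],"angular": [0,0,0]},{"fingers": 80,"delta_pos": [0,0,-95],"angular": [0,0,0]},{"fingers": 80,"delta_pos": [0,0,-117],"angular": [0,0,0]},{"fingers": 80,"delta_pos": [0,0,-117],"angular": [0,0,0]}])

```text
clock: 9.9
tool_pos: [0.5419, 0.1416, 0.2884]
orientation: [-179.7, 0.2, -94.0]
force: [-0.9, 0.4, -0.2]
opening: 0.0801
gripper_force: 0.0
```

Emit:
apply_moves(deltas=[{"fingers": 80,"delta_pos": [20,3,0],"angular": [0,0,0]},{"fingers": 80,"delta_pos": [60,15,0],"angular": [0,0,0]},{"fingers": 80,"delta_pos": [105,30,0],"angular": [0,0,0]},{"fingers": 80,"delta_pos": [150,46,0],"angular": [0,0,0]},{"fingers": 80,"delta_pos": [195,61,0],"angular": [0,0,0]},{"fingers": 80,"delta_pos": [240,76,0],"angular": [0,0,0]},{"fingers": 80,"delta_pos": [285,91,0],"angular": [0,0,0]},{"fingers": 80,"delta_pos": [330,106,0],"angular": [0,0,0]},{"fingers": 80,"delta_pos": [375,121,0],"angular": [0,0,0]},{"fingers": 80,"delta_pos": [420,132,0],"angular": [0,0,0]}])

```text
clock: 10.9
tool_pos: [0.3772, -0.2704, 0.284]
orientation: [180.0, 0.0, -94.0]
force: [1.3, 0.1, 0.5]
opening: 0.0804
gripper_force: 0.0
```

Emit:
apply_moves(deltas=[{"fingers": 80,"delta_pos": [45,12,0],"angular": [0,0,5]},{"fingers": 80,"delta_pos": [90,24,0],"angular": [0,0,10]},{"fingers": 80,"delta_pos": [135,40,0],"angular": [0,0,15]},{"fingers": 80,"delta_pos": [180,56,0],"angular": [0,0,20]},{"fingers": 80,"delta_pos": [225,72,0],"angular": [0,0,25]},{"fingers": 80,"delta_pos": [270,88,0],"angular": [0,0,30]},{"fingers": 80,"delta_pos": [300,100,0],"angular": [0,0,35]},{"fingers": 80,"delta_pos": [300,100,0],"angular": [0,0,35]}])

```text
clock: 11.7
tool_pos: [0.2557, -0.5636, 0.2819]
orientation: [179.8, 0.0, -129.4]
force: [-0.1, 0.4, 0.1]
opening: 0.0801
gripper_force: 0.0
```

```bash
python3 - <<'E'
from h import *
o=ctrl.get_obs();print(o["clock"],o["tool_pos"])
s=ctrl.snapshot("side")[:,:,::-1];t=ctrl.snapshot("top")[:,:,::-1];cv2.imwrite("pics/s7.png",s);cv2.imwrite("pics/t7.png",t)
a=cv2.resize(s[155:355,285:385],(300,600),interpolation=cv2.INTER_CUBIC)
b=cv2.resize(t[155:275,240:420],(495,330),interpolation=cv2.INTER_CUBIC)
c=np.zeros((600,800,3),np.uint8);c[:,:300]=a;c[:330,305:]=b;cv2.imwrite("pics/c7.png",c)
E
```

```text
11.7 [ 0.2557 -0.5636  0.2819]
```

View pics/c7.png

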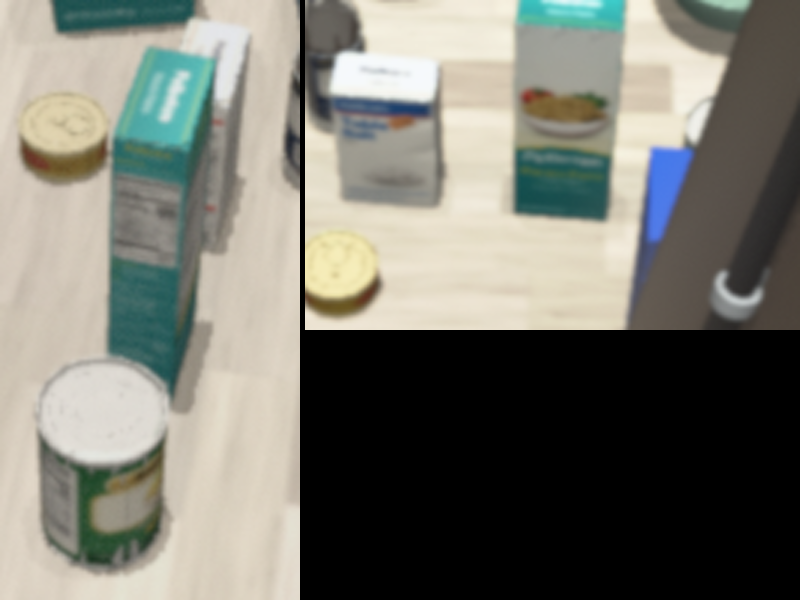

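```bash
python3 - <<'E'
from h import *
S2=lambda q:(np.array(q)+.5)/3-.5+[285,155]
Tq=lambda q:(np.array(q)-[305,0]+.5)/2.75-.5+[240,155]
box("carton side",ray("side",S2([(148,48),(214,58),(186,151),(115,137)]),.226))
box("white bottom",ray("top",Tq([(340,200),(437,204)]),0)); box("carton bottom",ray("top",Tq([(516,212),(608,216)]),0))
box("orig carton bottom",ray("top",Tq([(527,256),(620,260)]),0))
# carton's yaw & right edge by teal mask in the top view: bottom line fit
for n,x0,x1 in(("t0",322,354),("t7",318,349)):
    im=cv2.imread("pics/top0.png" if n=="t0" else "pics/t7.png").astype(float)
    pts=[]
    for x in range(x0,x1):
        g=im[215:262,x,:].sum(1); d=np.diff(g); k=int(d.argmax()); w=d[max(0,k-2):k+3]; pts.append((x,215+.5+(np.arange(max(0,k-2),k+3)*w).sum()/w.sum()))
    P=ray("top",pts,0)*1e3; f=np.polyfit(P[:,1],P[:,0],1); r=P[:,0]-np.polyval(f,P[:,1]); k=abs(r)<3
    f=np.polyfit(P[k,1],P[k,0],1); print(n,"slope deg",np.degrees(np.arctan(f[0])),"x mid",np.polyval(f,P[k,1].mean()),k.sum())
E
```

```text
carton side [541.7877 140.0249] [[525.1, 180.1], [563.5, 178.4], [559.0, 98.9], [519.6, 102.7]]
white bottom [531.6728 290.1617] [[532.6, 331.5], [530.7, 248.8]]
carton bottom [523.1318 142.6409] [[524.1, 181.5], [522.1, 103.8]]
orig carton bottom [477.5457 132.9947] [[478.5, 171.4], [476.6, 94.6]]
t0 slope deg 4.317105579157447 x mid 476.4057181543205 32
t7 slope deg 3.8287889421730945 x mid 519.3137945874726 31
```

The neighbours sit where they were, and the carton's yaw (-3.8°) matches the row. By the measurement it is about 1.5 mm off the row line and about 2.5 mm off midway. I'm handing in.

```bash
python3 -c "
from plant import ctrl
print(ctrl.close_job())"
```

```text
the job is handed in; nothing more can be done
None
```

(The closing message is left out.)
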